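# Run the cemented shoe past the lamp and park it at the mark

### The job

The carriage on the rail carries a freshly cemented shoe. With the fingers between its two sprung pads, run it to the robot's left briskly past the heat lamp in one go, then brake it softly so that its pointer comes to rest at the pointer of the mark, without stopping short, bouncing back or striking the end stop. Push on the pads gently and never clamp them, do not touch the shoe or disturb the other things, and leave the carriage standing free.

Things in the scene. Friction and masses are not known exactly. Their poses are not given: they have to be found in the camera images.
- rail: fixed straight guide rail, 840 mm long (along its y), 100 wide, end plates 70 high; origin on the table under its middle; its y axis is the direction of travel (to the robot's left), x points away from the robot, z up. The end stop is the rubber buffer at its +y end.
- lamp (a point): middle of the heat lamp's front, on a post at the far side of the rail: x = 110, y = -75, z = 165 mm in the rail's frame; lamp head 60 wide, top at 215. The carriage is passing the lamp while its joint reads 0.13 to 0.18; there it must run faster than 0.10 m/s.
- carriage (a joint): travel along the rail's +y, m: 0 at the right end, 0.46 against the end stop (stay below 0.45); starts at rest at 0 to 0.05. The carriage's middle is at y = joint - 0.230 m in the rail's frame. Moving mass in all nominally 3.3 kg, unsure by 30 %; rolling friction about 0.05 N plus 0.25 N per m/s, unsure. Deck 340 mm long, 120 wide, top 68 above the table.
- carriage_pointer (a point): tip of the flat steel pointer on the far side of the deck: at the carriage's middle along the rail, 84 mm beyond the rail's centre line, 68 mm above the table
- fork: two dark steel housings on the robot's side of the deck, holding the sprung pads; each 56 by 50 by 56 mm, centred at x = -110, y = +147 or -147, z = 80 mm. Origin at the carriage's middle on the rail's centre line at table height, axes as the rail. Fingers go in from above between the pads. Keep forces on fork and pads below 15 N.
- left_pad: left (+y) rubber pad, 44 wide (x), 46 high (57 to 103 above the table); origin in the middle of its bare face, which looks to -y; unpressed at y = +80, x = -110, z = 80 mm in the fork's frame. Pushing it to +y drives the carriage. Slides into its housing against a spring: 110 N/m, no preload, stroke 35 mm, hardly damped.
- right_pad: right (-y) rubber pad, the same, its bare face looks to +y; unpressed at y = -80, x = -110, z = 80 mm in the fork's frame: 160 mm between the two faces. Pressing it to -y brakes; fingers that merely stand in its way throw the carriage back.
- mark: fixed steel marker clamp at the far side of the rail, 70 high, with a cone pointing at the carriage; its origin is on the table under it, axes as the rail. The carriage is at the mark when carriage_pointer has the same y along the rail as this origin (joint 0.34 to 0.40).
- shoe: grey loafer on a green last fixed on the deck, along the rail, 280 long, 90 wide, 108 high; origin under its middle on the deck, 12 mm beyond the rail's centre line. Not to be touched.
- shoe_a: bystander: finished brown loafer on its last; sizes in mm; leave alone
- tin: bystander: round tin, 90 across, 110 high; sizes in mm; leave alone
- hammer: bystander: hammer lying flat; sizes in mm; leave alone
- spool: bystander: white thread spool, 50 across, 40 high; sizes in mm; leave alone
Not all that is in view belongs to the job. Several things look just like the mark: the one meant starts farthest from the robot's base.

How it is judged:
By the outcome, as a careful person would: the job done as asked, in the order asked, and still so for the second after the job is handed in, with the robot touching nothing.
It also fails if it takes over 38 s, if anything falls off the work surface, if the arm or the gripper's body presses on something with over 40 N, if the wrist force passes 120 N, or if a joint passes its speed limit or range.

### The arm

A 6-joint arm with a two-finger parallel gripper is mounted at the origin on the work surface. World frame = base frame: x ahead of the robot, y to its left, z up, the work surface at z = 0. Lengths are in m, angles in rad, forces in N, time in s.
With the tool pointing down it reaches from about 0.25 to 0.775 m from the base axis. Payload 4 kg.
Tool frame: the origin (TCP) lies on the centre line of the jaws, within the pads' length; the fingertips stand 8 mm ahead of it and the grasp point (between the pads) lies 11 mm behind it; z points along the fingers, y is the direction in which the jaws open and shut (so a half turn about z gives the same grasp; the last joint's range is limited). The gripper opens to 94 mm and grips with 3 to 60 N. Pads are 16 mm wide; open, the fingers measure 119 mm over their backs; the gripper's body (75 mm by 177 mm) begins 78 mm behind the grasp point.
Start: joints at [1.062, 0.087, 1.371, -0, 1.684, -0.103], TCP at [0.217, 0.505, 0.214] pointing down, gripper open.
Joint ranges: [-3.1, 3.1], [-0.76, 2.03], [0.27, 2.55], [-1.08, 4.22], [0.17, 2.65], [-2.57, 2.57]. Speed limits (rad/s): [2.79, 2.79, 3.14, 3.14, 3.14, 3.14].

### API

Orientations are given as [roll, pitch, yaw] about the fixed x, y, z axes, in that order (R = Rz(yaw) Ry(pitch) Rx(roll)).
In Python, from bench import * gives the robot as it stands.
- The arm moves only by the tool step_arm, never from a script. Its argument "steps" is a list of rows, each an object of numbers: "jaw": the opening, from 0 (shut) to 1 (fully open); "tx", "ty", "tz": the shift along the tool's x, y, z in m; "ax", "ay", "az": the turn, a rotation vector about the tool's x, y, z in rad. In form: [{"jaw": .., "tx": .., "ty": .., "tz": .., "ax": .., "ay": .., "az": ..}, ...]. A call has 1 to 8 rows; each row is the pose to reach, as a shift and turn from the pose measured when the call began, along the tool's axes at that moment; what a row does not reach only later rows make up. A row lasts 1/10 s, in which the tool goes at most 50 mm and 8.59 degrees, less where a joint would pass 70% of its speed; a pose out of reach is approached as far as the arm can. A call with a gripper value outside its range is refused whole. The fingers move at their own pace and stop on an object; the grip force is fixed at half the most. Time passes only in rows, so rows that repeat a pose let the fingers close. It gives the time, the measured TCP pose, the force and the opening at its end, in the units of the state.
- get_obs(): the state, without advancing time (a new reading comes with each control period).
- snapshot(name): name is "side" or "top"; returns (picture, depth): 400x640x3 uint8, red, green, blue; 400x640 float32, m along the optical axis (not along the pixel's ray), 0 where there is no reading.
- camera_model(name): a dict with "intrinsics" (3x3 intrinsics, pixels), "origin" and "orientation" of the camera in the world. Camera axes: x right, y down, z forward; pixel columns grow to the right and rows downward; lengths in m; the calibration is good to about 2 mm. A picture is of the moment at which its call begins. camera_model takes no time and is no camera call.
- close_job(): hands the job in, once; it reports no verdict.
Trained networks look in the newest picture that a camera, given by its name, has taken for a name from the list of things; names that differ only in an ending like _2 or _b are one class to them, and where a whole thing is asked for, a point or a joint stands for the part that bears it (a point fixed in the world has none). Each returns a list of dicts, best first, with "confidence" (0 to 1); they miss things now and then, are a little off and sometimes report something else, mostly with a low value. They report only what shows in the picture. A call takes as long as a camera call. They do not tell look-alikes from the thing itself.
- silhouettes(camera, query): "pixels" (400x640 bool, what is visible of it) and "rect" ([left, top, right, bottom] in pixels, round what is visible of it).
The state is a dict: "time": time; "joint_positions": joint angles; "qvel": joint speeds; "joint_torque": joint torques, N m; "tool_pos": TCP position; "ee_rot": TCP orientation; "wrist_force": force on the tool from outside, world axes, zero at the start; "wrist_torque": the same for the moment, N m; "width": finger opening in m.
Only numpy, scipy, OpenCV 4.12 (cv2) and the standard library are available. Lean on these libraries where they do the work, as an engineer would, in place of code of your own. Each camera call takes 0.05 s, during which the arm holds its last target. There are 200 camera calls.

## Working session

There is one attempt and no reset: what is moved stays moved. The work goes in short steps, Python scripts to look and compute and a tool call to move; the robot and the scene stay as the last step left them, time stands still between calls to the robot, and variables do not carry over. Pictures are saved under pics/ and viewed, about 8 in all and at most 12, crops included, and the job is handed in when it is done.

Besides the shell and the picture viewer there is one more tool, called by a JSON object that holds its "fn" and its "kwargs". step_arm: Moves the arm, as the interface text tells. Its arguments: {"type":"object","properties":{"steps":{"type":"array"}},"required":["steps"]}

```bash
mkdir -p pics; ls
python3 - <<'E'
from bench import *
import cv2,numpy as np
o=get_obs();print(o)
for n in("side","top"):
    p,d=snapshot(n);cv2.imwrite(f"pics/{n}0.png",p[:,:,::-1]);np.savez(f"{n}0.npz",p=p,d=d);print(n,camera_model(n))
    for q in("mark","rail","carriage","carriage_pointer","fork","left_pad","right_pad","shoe"):
        for s in silhouettes(n,q): print(q,round(s["confidence"],2),s["rect"])
E
```

```text
pics
{'time': 0.0, 'joint_positions': array([ 1.06189920e+00,  8.79397402e-02,  1.37222629e+00, -9.63218687e-06,
        1.68357823e+00, -1.03090908e-01]), 'qvel': array([ 0.00160661,  0.0006982 , -0.00041923, -0.00013294, -0.00248619,
        0.00051488]), 'joint_torque': array([ 2.24430412e-03, -3.40177703e+01, -3.02431405e+01,  7.19612301e-02,
        3.27266380e-02, -1.39986269e-04]), 'tool_pos': array([0.2168666 , 0.50487525, 0.21232668]), 'ee_rot': array([-3.13945149e+00, -2.11895019e-04,  2.73578514e+00]), 'wrist_force': array([ 0.15926029,  0.15477225, -0.75168839]), 'wrist_torque': array([ 0.03388972,  0.00742462, -0.00920988]), 'width': 0.09372273635178137}
side {'intrinsics': array([[473.33350878,   0.        , 318.99890194],
       [  0.        , 473.33350878, 199.00562353],
       [  0.        ,   0.        ,   1.        ]]), 'origin': array([ 0.23002876, -0.9841974 ,  0.96764586]), 'orientation': array([-2.24018398, -0.01202055, -0.2507223 ])}
mark 0.79 [267.7, 161.1, 282.6, 181.5]
mark 0.64 [377.9, 187.7, 396.9, 209.9]
mark 0.49 [281.4, 206.4, 299.7, 229.0]
mark 0.47 [
[... 663 characters left out ...]
3.04671609,  0.00738901, -1.5778985 ])}
mark 0.7 [312.0, 218.6, 322.7, 237.2]
mark 0.66 [229.5, 220.3, 244.0, 238.5]
mark 0.62 [301.7, 118.7, 311.1, 134.5]
mark 0.56 [189.3, 204.6, 199.9, 218.8]
rail 0.6 [222.2, 106.4, 491.4, 214.3]
rail 0.5 [368.3, 142.5, 486.1, 213.2]
carriage 0.68 [367.6, 142.4, 488.1, 217.4]
carriage_pointer 0.75 [368.2, 143.6, 483.2, 212.3]
carriage_pointer 0.2 [255.5, 245.2, 289.8, 272.5]
fork 0.73 [370.6, 182.7, 484.5, 214.8]
fork 0.56 [400.0, 248.7, 483.9, 278.6]
left_pad 0.57 [385.6, 193.6, 400.1, 209.2]
left_pad 0.29 [223.5, 105.4, 489.5, 216.8]
right_pad 0.73 [451.0, 198.6, 469.7, 211.4]
shoe 0.96 [159.6, 253.6, 246.5, 289.6]
shoe 0.76 [384.3, 145.8, 481.2, 176.4]
```

Run:
```python
import cv2
a=cv2.imread("pics/top0.png")[80:310,140:520]
cv2.imwrite("pics/top0c.png",cv2.resize(a,None,fx=2.1,fy=2.1,interpolation=cv2.INTER_CUBIC))
a=cv2.imread("pics/side0.png")[120:380,200:480]
cv2.imwrite("pics/side0c.png",cv2.resize(a,None,fx=2.3,fy=2.3,interpolation=cv2.INTER_CUBIC))
```

```text
(no output)
```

View pics/top0c.png

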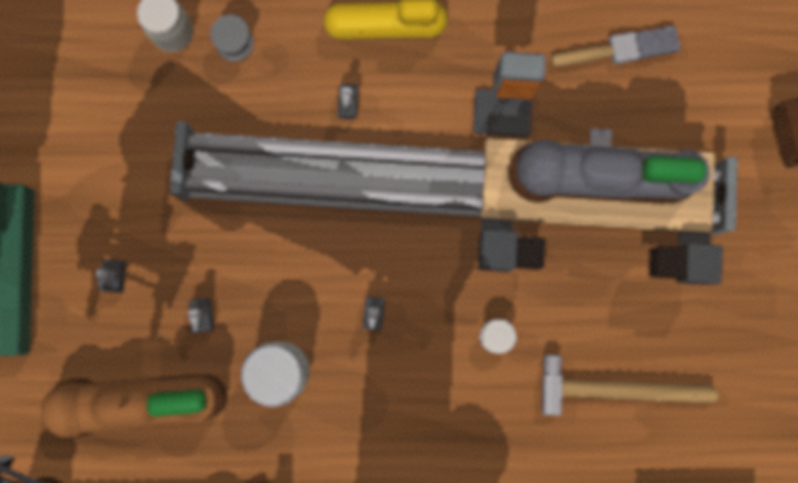

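View pics/side0c.png

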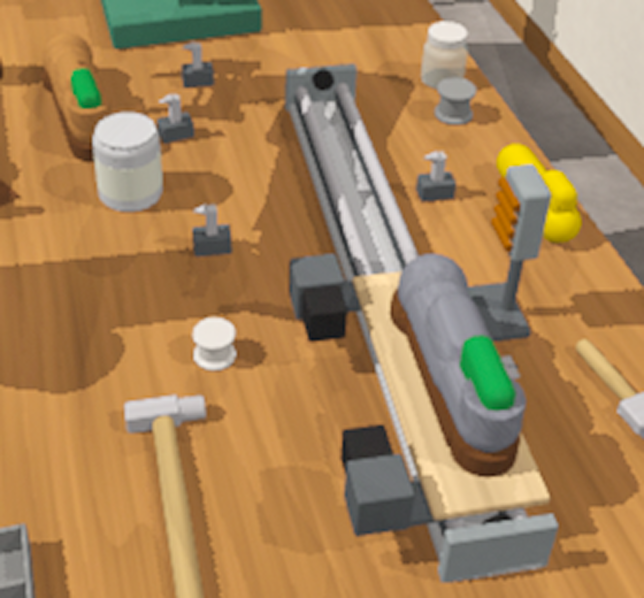

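The candidates for the mark, at full top-image pixels, are (306,127) beyond the rail, and (317,228), (236,229) and (194,212) on the robot's side. Shoe_a and the yellow and grey things aren't involved. The crop shows (306,127) is the one farthest from the base, beside the rail, with its cone facing the carriage. I'll check that with the measured ranges.

```bash
cat > h.py <<'E'
import numpy as np,cv2
from bench import *
from scipy.spatial.transform import Rotation as R
def cloud(n,d):
    m=camera_model(n);K=m["intrinsics"];v,u=np.mgrid[:400,:640]
    c=np.stack([(u-K[0,2])/K[0,0]*d,(v-K[1,2])/K[1,1]*d,d],-1)
    return c@R.from_euler("xyz",m["orientation"]).as_matrix().T+m["origin"]
E
python3 - <<'E'
from h import *
z=np.load("top0.npz");p,d=z["p"],z["d"];W=cloud("top",d)
ok=d>0
print("table z",np.median(W[...,2][ok]))
for r in ([312,218,323,237],[229,220,244,238],[301,118,311,135],[189,204,200,219]):
    w=W[r[1]:r[3],r[0]:r[2]].reshape(-1,3);w=w[w[:,2]>.012];print("mark",w.mean(0).round(4),w.max(0).round(3),len(w),"dist",np.hypot(*w.mean(0)[:2]).round(3))
# deck: wood colour at z .06-.075 
reg=np.zeros_like(ok);reg[135:220,362:495]=1
m=reg&ok&(abs(W[...,2]-.068)<.006)
hsv=cv2.cvtColor(p,cv2.COLOR_RGB2HSV)
wood=m&(hsv[...,1]>70)&(hsv[...,2]>90)
q=W[wood][:,:2];print("deck z",np.median(W[wood][:,2]),len(q))
print("rect",cv2.minAreaRect((q*1000).astype(np.float32)))
# end plates
for nm,(u0,v0,u1,v1) in dict(L=(215,130,234,180),Rt=(480,148,496,195)).items():
    w=W[v0:v1,u0:u1].reshape(-1,3);w=w[(w[:,2]>.06)&(w[:,2]<.08)];print(nm,len(w),w.mean(0).round(4),cv2.minAreaRect((w[:,:2]*1000).astype(np.float32)))
for nm,(u0,v0,u1,v1) in dict(hl=(368,185,388,212),hr=(462,190,486,216),pl=(386,190,402,212),pr=(448,194,466,214)).items():
    w=W[v0:v1,u0:u1].reshape(-1,3);w=w[(w[:,2]>.09)&(w[:,2]<.12)];print(nm,len(w),np.median(w,0).round(4),w.min(0).round(4),w.max(0).round(4))
E
```

```text
table z -0.00017163583938006877
mark [0.4309 0.0791 0.0577] [0.457 0.095 1.37 ] 146 dist 0.438
mark [0.4311 0.3388 0.0381] [0.456 0.359 0.076] 166 dist 0.548
mark [0.7559 0.1156 0.0502] [0.786 0.132 1.37 ] 143 dist 0.765
mark [0.4908 0.4686 0.0514] [0.515 0.491 1.37 ] 155 dist 0.679
deck z 0.06881635962669852 1800
rect ((589.9127197265625, -272.0428466796875), (373.66009521484375, 220.4144287109375), 85.74786376953125)
L 234 [0.664  0.3653 0.0694] ((664.3257446289062, 362.59124755859375), (29.429407119750977, 108.33733367919922), 85.40962219238281)
Rt 237 [ 0.6052 -0.4489  0.07  ] ((606.5289306640625, -442.9052429199219), (35.12466812133789, 112.15361022949219), 85.62261962890625)
hl 343 [ 0.5186 -0.1034  0.1082] [ 0.4911 -0.1317  0.0902] [ 0.5495 -0.0763  0.1177]
hr 404 [ 0.4985 -0.3879  0.1078] [ 0.4689 -0.4224  0.0905] [ 0.5262 -0.3555  0.1149]
pl 208 [ 0.5158 -0.1475  0.1035] [ 0.4942 -0.1686  0.0933] [ 0.5427 -0.127   0.1114]
pr 202 [ 0.5019 -0.3461  0.1033] [ 0.4783 -0.367   0.0905] [ 0.5237 -0.3272  0.1113]
```

```bash
cat >> h.py <<'E'
a=.0715;C=np.array([.6355,-.0402])
e=np.array([np.sin(a),np.cos(a)]);n=np.array([np.cos(a),-np.sin(a)])
def rail(W): # -> rail x,y,z
    q=W[...,:2]-C;return np.stack([q@n,q@e,W[...,2]],-1)
E
python3 - <<'E'
from h import *
for nm in("top","side"):
    z=np.load(nm+"0.npz");d=z["d"];Q=rail(cloud(nm,d));Q[d<=0]=9
    def sel(x0,x1,y0,y1,z0,z1,l):
        m=(Q>[x0,y0,z0]).all(-1)&(Q<[x1,y1,z1]).all(-1);w=Q[m]
        if len(w):print(nm,l,len(w),"med",np.median(w,0).round(4),"lo",np.percentile(w,3,0).round(4),"hi",np.percentile(w,97,0).round(4))
    sel(.07,.25,.08,.24,.008,.1,"mark all")
    sel(.07,.25,.08,.24,.05,.1,"mark top")
    sel(.07,.25,.08,.24,.008,.035,"mark base")
    sel(.064,.1,-.28,-.12,.05,.08,"pointer")
    sel(-.15,-.075,-.5,-.3,.1,.114,"hR");sel(-.15,-.075,-.14,.1,.1,.114,"hL")
    sel(-.15,-.075,-.5,-.2,.05,.104,"R fork lower");sel(-.15,-.075,-.2,.1,.05,.104,"L fork lower")
    sel(-.06,.06,.38,.5,.05,.08,"endL");sel(-.06,.06,-.5,-.4,.05,.08,"endR")
    sel(.08,.25,-.2,0,.1,.25,"lamp")
E
```

```text
top mark all 705 med [0.2239 0.155  0.0489] lo [0.0924 0.0844 0.0196] hi [0.2483 0.204  0.0825]
top mark top 332 med [0.235  0.1455 0.056 ] lo [0.1063 0.0829 0.0504] hi [0.2491 0.1943 0.086 ]
top mark base 178 med [0.1236 0.1628 0.03  ] lo [0.0899 0.0992 0.0083] hi [0.2193 0.2045 0.0347]
top pointer 61 med [ 0.0726 -0.2185  0.0692] lo [ 0.0645 -0.2331  0.0645] hi [ 0.0816 -0.2039  0.074 ]
top hR 491 med [-0.1112 -0.3493  0.1069] lo [-0.1369 -0.3864  0.1007] hi [-0.0862 -0.3029  0.1123]
top hL 487 med [-0.1115 -0.0849  0.1067] lo [-0.1365 -0.1325  0.101 ] hi [-0.0862 -0.0478  0.112 ]
top R fork lower 253 med [-0.113  -0.3203  0.0994] lo [-0.1393 -0.382   0.058 ] hi [-0.0766 -0.2971  0.1037]
top L fork lower 189 med [-0.1157 -0.106   0.1011] lo [-0.1387 -0.1356  0.0615] hi [-0.0766 -0.0456  0.1038]
top endL 261 med [-0.0005  0.4056  0.0691] lo [-0.0515  0.3898  0.0539] hi [0.051  0.4171 0.0748]
top endR 263 med [-0.0044 -0.4092  0.07  ] lo [-0.0545 -0.4201  0.0513] hi [ 0.0492 -0.401   0.0762]
top lamp 478 med [ 0.1164 -0.0733  0.2112] lo [ 0.1032 -0.1021  0.1361] hi [ 0.1429 -0.0469  
[... 426 characters left out ...]
59 -0.3592  0.1045] lo [-0.142  -0.3875  0.1003] hi [-0.0903 -0.3053  0.108 ]
side hL 382 med [-0.1152 -0.0811  0.1038] lo [-0.141  -0.1317  0.1002] hi [-0.09   -0.0476  0.1078]
side R fork lower 858 med [-0.1185 -0.3718  0.0951] lo [-0.1434 -0.3887  0.0553] hi [-0.0806 -0.3003  0.1037]
side L fork lower 643 med [-0.1197 -0.1116  0.0967] lo [-0.1429 -0.1376  0.0566] hi [-0.0792 -0.0502  0.1037]
side endL 206 med [-0.0063  0.4031  0.0637] lo [-0.0562  0.389   0.0515] hi [0.0459 0.4177 0.0715]
side endR 518 med [-0.0068 -0.416   0.0657] lo [-0.0579 -0.4205  0.0515] hi [ 0.0441 -0.4026  0.0701]
side lamp 801 med [ 0.1134 -0.0981  0.179 ] lo [ 0.0989 -0.107   0.1223] hi [ 0.1388 -0.052   0.2134]
```

The other three look-alikes are at ranges of 0.44, 0.55 and 0.68 m. The one beyond the rail is at 0.77 m, so that's the mark. Now the approach.

{"fn": "step_arm", "kwargs": {"steps": [{"jaw": 0.6,"tx": -0.035,"ty": -0.036,"tz": 0,"az": -0.04},{"jaw": 0.6,"tx": -0.07,"ty": -0.072,"tz": 0,"az": -0.08},{"jaw": 0.6,"tx": -0.105,"ty": -0.108,"tz": 0,"az": -0.12},{"jaw": 0.6,"tx": -0.14,"ty": -0.144,"tz": 0,"az": -0.16},{"jaw": 0.6,"tx": -0.175,"ty": -0.18,"tz": 0,"az": -0.2},{"jaw": 0.6,"tx": -0.21,"ty": -0.216,"tz": 0,"az": -0.24},{"jaw": 0.6,"tx": -0.245,"ty": -0.252,"tz": 0,"az": -0.29},{"jaw": 0.6,"tx": -0.28,"ty": -0.288,"tz": 0,"az": -0.334}]}}

```text
invalid input
```

```bash
cat >> h.py <<'E'
def togo(rx,ry,z,yaw=np.pi-a):
    o=get_obs();T=R.from_euler("xyz",o["ee_rot"]);t=np.r_[C+rx*n+ry*e,z]-o["tool_pos"]
    G=R.from_euler("xyz",[np.pi,0,yaw]);print("t",round(o["time"],3),"tcp rail",rail(o["tool_pos"]).round(4),"shift",T.inv().apply(t).round(4),"turn",(T.inv()*G).as_rotvec().round(4),"F",o["wrist_force"].round(2),"w",round(o["width"],4))
E
python3 -c "
from h import *
togo(-.112,-.2175,.2)"
```

```text
t 0.9 tcp rail [-0.4563  0.5143  0.2135] shift [-0.5653 -0.5783  0.0134] turn [ 1.000e-04  0.000e+00 -3.343e-01] F [ 0.53 -0.27 -0.3 ] w 0.0939
```

{"fn": "step_arm", "kwargs": {"steps": [{"jaw": 0.6,"tx": -0.035,"ty": -0.036,"tz": 0,"ax": 0,"ay": 0,"az": -0.04},{"jaw": 0.6,"tx": -0.07,"ty": -0.072,"tz": 0,"ax": 0,"ay": 0,"az": -0.08},{"jaw": 0.6,"tx": -0.105,"ty": -0.108,"tz": 0,"ax": 0,"ay": 0,"az": -0.12},{"jaw": 0.6,"tx": -0.14,"ty": -0.144,"tz": 0,"ax": 0,"ay": 0,"az": -0.16},{"jaw": 0.6,"tx": -0.175,"ty": -0.18,"tz": 0,"ax": 0,"ay": 0,"az": -0.2},{"jaw": 0.6,"tx": -0.21,"ty": -0.216,"tz": 0,"ax": 0,"ay": 0,"az": -0.24},{"jaw": 0.6,"tx": -0.245,"ty": -0.252,"tz": 0,"ax": 0,"ay": 0,"az": -0.29},{"jaw": 0.6,"tx": -0.28,"ty": -0.288,"tz": 0,"ax": 0,"ay": 0,"az": -0.334}]}}

```text
time: 1.7
tool_pos: [0.3604, 0.13, 0.2139]
ee_rot: [3.141, 0.002, 3.072]
wrist_force: [0.1, -0.2, 0.3]
width: 0.0564
```

```bash
python3 -c "
from h import *
togo(-.112,-.2175,.2)"
```

```text
t 1.7 tcp rail [-0.2866  0.1501  0.2139] shift [-0.1738 -0.3679  0.0139] turn [0.0007 0.0016 0.0021] F [ 0.13 -0.24  0.33] w 0.0564
```

{"fn": "step_arm", "kwargs": {"steps": [{"jaw": 0.6,"tx": -0.021,"ty": -0.045,"tz": 0,"ax": 0,"ay": 0,"az": 0},{"jaw": 0.6,"tx": -0.042,"ty": -0.09,"tz": 0,"ax": 0,"ay": 0,"az": 0},{"jaw": 0.6,"tx": -0.063,"ty": -0.135,"tz": 0,"ax": 0,"ay": 0,"az": 0},{"jaw": 0.6,"tx": -0.084,"ty": -0.18,"tz": 0,"ax": 0,"ay": 0,"az": 0},{"jaw": 0.6,"tx": -0.105,"ty": -0.225,"tz": 0,"ax": 0,"ay": 0,"az": 0},{"jaw": 0.6,"tx": -0.126,"ty": -0.27,"tz": 0,"ax": 0,"ay": 0,"az": 0},{"jaw": 0.6,"tx": -0.147,"ty": -0.315,"tz": 0,"ax": 0,"ay": 0,"az": 0},{"jaw": 0.6,"tx": -0.168,"ty": -0.355,"tz": 0,"ax": 0,"ay": 0,"az": 0}]}}

```text
time: 2.5
tool_pos: [0.5036, -0.2384, 0.214]
ee_rot: [3.141, 0.002, 3.071]
wrist_force: [0.3, -0.1, 1.3]
width: 0.0564
```

Run:
```python
from h import *
togo(-.112,-.2175,.08)
for nm in("top","side"):
    p,d=snapshot(nm);Q=rail(cloud(nm,d));Q[d<=0]=9
    def sel(x0,x1,y0,y1,z0,z1,l):
        m=(Q>[x0,y0,z0]).all(-1)&(Q<[x1,y1,z1]).all(-1);w=Q[m]
        if len(w):print(nm,l,len(w),"med",np.median(w,0).round(4),"lo",np.percentile(w,3,0).round(4),"hi",np.percentile(w,97,0).round(4))
    sel(.07,.17,.12,.21,.008,.1,"mark all")
    sel(.07,.17,.12,.21,.05,.1,"mark top")
    sel(.07,.17,.12,.21,.008,.035,"mark base")
    sel(.064,.1,-.28,-.12,.05,.08,"pointer")
    cv2.imwrite(f"pics/{nm}1.png",p[...,::-1])
```

```text
t 2.5 tcp rail [-0.1174 -0.2071  0.214 ] shift [-0.0051 -0.0105  0.134 ] turn [0.0004 0.002  0.0008] F [ 0.29 -0.09  1.26] w 0.0564
top mark all 165 med [0.1078 0.1634 0.031 ] lo [0.0898 0.1506 0.0088] hi [0.1393 0.1801 0.0762]
top mark top 37 med [0.1087 0.1652 0.071 ] lo [0.0951 0.1591 0.0591] hi [0.1214 0.1723 0.0782]
top mark base 120 med [0.1074 0.1625 0.0298] lo [0.0898 0.1506 0.0085] hi [0.1462 0.1805 0.0342]
top pointer 57 med [ 0.0738 -0.2185  0.0697] lo [ 0.0644 -0.233   0.0635] hi [ 0.0823 -0.2045  0.0736]
side mark all 210 med [0.1059 0.1605 0.027 ] lo [0.086  0.1509 0.0107] hi [0.1329 0.1786 0.0685]
side mark top 45 med [0.1053 0.1644 0.0642] lo [0.0925 0.1573 0.0507] hi [0.1162 0.1735 0.0713]
side mark base 141 med [0.1059 0.1576 0.0242] lo [0.0859 0.1501 0.01  ] hi [0.1339 0.1801 0.0302]
side pointer 45 med [ 0.0736 -0.2162  0.0653] lo [ 0.0676 -0.2307  0.0615] hi [ 0.0812 -0.2007  0.0679]
```

View pics/side1.png

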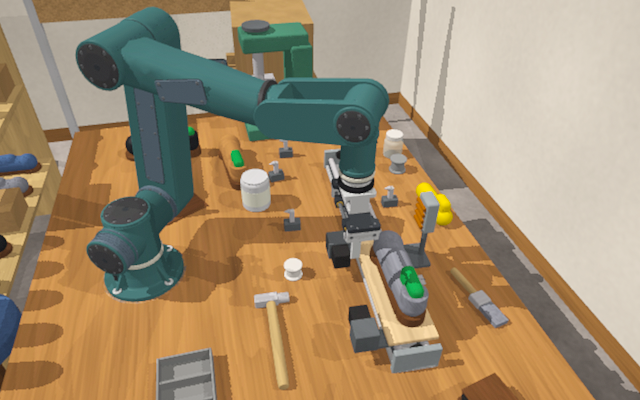

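{"fn": "step_arm", "kwargs": {"steps": [{"jaw": 0.6,"tx": -0.005,"ty": -0.0105,"tz": 0.03,"ax": 0,"ay": 0,"az": 0},{"jaw": 0.6,"tx": -0.005,"ty": -0.0105,"tz": 0.07,"ax": 0,"ay": 0,"az": 0},{"jaw": 0.6,"tx": -0.005,"ty": -0.0105,"tz": 0.11,"ax": 0,"ay": 0,"az": 0},{"jaw": 0.6,"tx": -0.005,"ty": -0.0105,"tz": 0.134,"ax": 0,"ay": 0,"az": 0},{"jaw": 0.6,"tx": -0.005,"ty": -0.0105,"tz": 0.134,"ax": 0,"ay": 0,"az": 0}]}}

```text
time: 3.1
tool_pos: [0.5051, -0.2486, 0.0732]
ee_rot: [3.137, -0.009, 3.067]
wrist_force: [0.3, 0.7, 0.1]
width: 0.0566
```

```bash
cat >> h.py <<'E'
def meas(nm,reg=None):
    p,d=snapshot(nm);Q=rail(cloud(nm,d));Q[d<=0]=9
    def sel(x0,x1,y0,y1,z0,z1):
        m=(Q>[x0,y0,z0]).all(-1)&(Q<[x1,y1,z1]).all(-1);w=Q[m][:,1]
        return (len(w),*(np.percentile(w,[3,50,97])*1000).round(1)) if len(w)>4 else (len(w),)
    return dict(ptr=sel(.066,.083,-.3,.3,.056,.078),hou=sel(-.15,-.085,-.5,.5,.101,.114))
E
python3 - <<'E'
from h import *
togo(-.112,-.1,.08)
for nm in("top","side"): print(nm,meas(nm))
import bench;print([x for x in dir(bench) if x[0]!='_'])
E
```

```text
t 3.1 tcp rail [-0.1152 -0.2172  0.0732] shift [-0.0029  0.1173 -0.0062] turn [ 0.0051 -0.0091 -0.0027] F [0.34 0.67 0.1 ] w 0.0566
top {'ptr': (51, np.float64(-233.3), np.float64(-220.0), np.float64(-204.0)), 'hou': (455, np.float64(-132.5), np.float64(-83.9), np.float64(-47.6))}
side {'ptr': (46, np.float64(-231.8), np.float64(-215.9), np.float64(-200.9)), 'hou': (665, np.float64(-386.8), np.float64(-356.4), np.float64(-60.1))}
['IKError', 'camera_model', 'close_job', 'get_obs', 'silhouettes', 'snapshot']
```

{"fn": "step_arm", "kwargs": {"steps": [{"jaw": 0.6,"tx": -0.001,"ty": 0.008,"tz": -0.003,"ax": 0,"ay": 0,"az": 0},{"jaw": 0.6,"tx": -0.002,"ty": 0.018,"tz": -0.005,"ax": 0,"ay": 0,"az": 0},{"jaw": 0.6,"tx": -0.003,"ty": 0.028,"tz": -0.006,"ax": 0,"ay": 0,"az": 0},{"jaw": 0.6,"tx": -0.003,"ty": 0.038,"tz": -0.006,"ax": 0,"ay": 0,"az": 0},{"jaw": 0.6,"tx": -0.003,"ty": 0.048,"tz": -0.006,"ax": 0,"ay": 0,"az": 0},{"jaw": 0.6,"tx": -0.003,"ty": 0.058,"tz": -0.006,"ax": 0,"ay": 0,"az": 0},{"jaw": 0.6,"tx": -0.003,"ty": 0.068,"tz": -0.006,"ax": 0,"ay": 0,"az": 0},{"jaw": 0.6,"tx": -0.003,"ty": 0.078,"tz": -0.006,"ax": 0,"ay": 0,"az": 0}]}}

```text
time: 4.0
tool_pos: [0.5172, -0.1728, 0.0848]
ee_rot: [-3.141, 0.0, 3.067]
wrist_force: [0.0, -1.4, 0.7]
width: 0.0564
```

```bash
python3 -c "
from h import *
togo(-.112,-.1,.08)"
```

```text
t 4.0 tcp rail [-0.1086 -0.1407  0.0848] shift [0.0035 0.0407 0.0048] turn [-0.0005  0.0002 -0.0028] F [ 0.04 -1.45  0.66] w 0.0564
```

{"fn": "step_arm", "kwargs": {"steps": [{"jaw": 0.6,"tx": 0.001,"ty": 0.01,"tz": 0,"ax": 0,"ay": 0,"az": 0},{"jaw": 0.6,"tx": 0.001,"ty": 0.02,"tz": 0.001,"ax": 0,"ay": 0,"az": 0},{"jaw": 0.6,"tx": 0.001,"ty": 0.031,"tz": 0.001,"ax": 0,"ay": 0,"az": 0},{"jaw": 0.6,"tx": 0.001,"ty": 0.046,"tz": 0.001,"ax": 0,"ay": 0,"az": 0}]}}

```text
time: 4.4
tool_pos: [0.5192, -0.1257, 0.0833]
ee_rot: [3.141, -0.001, 3.067]
wrist_force: [0.1, -1.0, 0.6]
width: 0.0563
```

```bash
python3 -c "
from h import *
togo(-.112,-.1,.08)
print(meas('top'))"
```

```text
t 4.4 tcp rail [-0.1099 -0.0936  0.0833] shift [ 0.0021 -0.0064  0.0033] turn [ 0.0001 -0.0009 -0.0032] F [ 0.12 -0.96  0.59] w 0.0563
{'ptr': (50, np.float64(-139.1), np.float64(-126.0), np.float64(-110.6)), 'hou': (678, np.float64(-290.8), np.float64(-232.5), np.float64(44.9))}
```

{"fn": "step_arm", "kwargs": {"steps": [{"jaw": 0.6,"tx": 0.001,"ty": 0.014,"tz": 0,"ax": 0,"ay": 0,"az": 0},{"jaw": 0.6,"tx": 0.001,"ty": 0.029,"tz": 0.001,"ax": 0,"ay": 0,"az": 0},{"jaw": 0.6,"tx": 0.001,"ty": 0.044,"tz": 0.001,"ax": 0,"ay": 0,"az": 0},{"jaw": 0.6,"tx": 0.001,"ty": 0.06,"tz": 0.001,"ax": 0,"ay": 0,"az": 0}]}}

```text
time: 4.85
tool_pos: [0.5227, -0.062, 0.0824]
ee_rot: [3.139, -0.001, 3.069]
wrist_force: [0.4, -0.1, 0.5]
width: 0.0562
```

```bash
python3 -c "
from h import *
togo(-.112,-.1,.08)
print(meas('top'))"
```

```text
t 4.85 tcp rail [-0.1109 -0.0298  0.0824] shift [ 0.001  -0.0703  0.0023] turn [ 0.0024 -0.001  -0.0013] F [ 0.44 -0.08  0.5 ] w 0.0562
{'ptr': (53, np.float64(-57.6), np.float64(-42.2), np.float64(-28.7)), 'hou': (744, np.float64(-209.9), np.float64(58.4), np.float64(125.3))}
```

```bash
cat > sim.py <<'E'
import numpy as np
def sim(c,v,T,F,m=3.3,g=.0393,k=110,f0=.05,f1=.25,end=None,dt=.001):
    t=T[0];out=[]
    end=end or T[-1]
    while t<end:
        f=np.interp(t,T,F);r=f-c;Fo=0
        if r>g:Fo=k*(r-g)
        if r<-g:Fo=k*(r+g)
        fr=-(f0*np.sign(v)+f1*v) if v else 0
        vn=v+(Fo+fr)/m*dt
        if v*vn<0 and abs(Fo)<f0:vn=0
        if v==0 and abs(Fo)<f0:vn=0
        v=vn;c+=v*dt;t+=dt;out.append((t,c,v,f,Fo))
    return np.array(out)
E
python3 - <<'E'
from sim import *
T=[3.2,3.3,4.0,4.3,4.4,4.45,4.55,4.75,4.85];T=np.array(T)+.015
F=[-.2172,-.210,-.1392,-.1085,-.0935,-.0935,-.0785,-.0485,-.031]
for m in(2.4,2.8,3.3,3.8,4.2):
    o=sim(-.2175,0,T,F,m)
    print(m,[(round(x[0],2),(x[1:3]*1000).round(1)) for x in o[[785,1185,1635-1]]])
E
```

```text
2.4 [(np.float64(4.0), array([-189.7,  179.1])), (np.float64(4.4), array([-112.2,  187.8])), (np.float64(4.85), array([-31.9, 170.1]))]
2.8 [(np.float64(4.0), array([-192.6,  166.7])), (np.float64(4.4), array([-115.2,  191.2])), (np.float64(4.85), array([-32.8, 175.8]))]
3.3 [(np.float64(4.0), array([-195.5,  152.4])), (np.float64(4.4), array([-118.9,  194.2])), (np.float64(4.85), array([-34.6, 181. ]))]
3.8 [(np.float64(4.0), array([-197.8,  139.6])), (np.float64(4.4), array([-122.4,  196.4])), (np.float64(4.85), array([-36.9, 184.8]))]
4.2 [(np.float64(4.0), array([-199.3,  130.7])), (np.float64(4.4), array([-125.2,  197.7])), (np.float64(4.85), array([-38.8, 187.2]))]
```

Run:
```python
from sim import *
plans={"A":[0,2,10,21,33,45,57,69],"B":[0,2,9,19,31,43,55,67],"C":[0,0,5,16,28,40,52,64],"D":[0,0,4,14,25,36,47,58]}
for n,p in plans.items():
  for m in(3.2,3.9,4.3):
   for v in(.168,.178):
    T=[4.9]+[4.92+.1*(i+1) for i in range(8)]
    F=[-.0298]+[-.0298+x/1000 for x in p]
    o=sim(-.0353,v,T,F,m,f0=.06,f1=.3)
    print(n,m,v,"end c,v,rel",(o[-1][1:3]*1000).round(),((o[-1][3]-o[-1][1])*1e3).round(),"maxF",abs(o[:,4]).max().round(2),"F@5.5",o[600][4].round(2))
```

```text
A 3.2 0.168 end c,v,rel [80. 87.] -41.0 maxF 0.58 F@5.5 -0.57
A 3.2 0.178 end c,v,rel [77. 70.] -38.0 maxF 0.84 F@5.5 -0.78
A 3.9 0.168 end c,v,rel [82. 88.] -42.0 maxF 0.7 F@5.5 -0.69
A 3.9 0.178 end c,v,rel [80. 70.] -41.0 maxF 0.97 F@5.5 -0.95
A 4.3 0.168 end c,v,rel [82. 89.] -43.0 maxF 0.76 F@5.5 -0.74
A 4.3 0.178 end c,v,rel [81. 71.] -42.0 maxF 1.04 F@5.5 -1.03
B 3.2 0.168 end c,v,rel [76. 81.] -39.0 maxF 0.64 F@5.5 -0.63
B 3.2 0.178 end c,v,rel [73. 64.] -36.0 maxF 0.94 F@5.5 -0.8
B 3.9 0.168 end c,v,rel [78. 81.] -41.0 maxF 0.76 F@5.5 -0.76
B 3.9 0.178 end c,v,rel [76. 65.] -39.0 maxF 1.07 F@5.5 -0.99
B 4.3 0.168 end c,v,rel [79. 82.] -42.0 maxF 0.82 F@5.5 -0.82
B 4.3 0.178 end c,v,rel [78. 65.] -41.0 maxF 1.13 F@5.5 -1.09
C 3.2 0.168 end c,v,rel [70. 74.] -36.0 maxF 0.74 F@5.5 -0.58
C 3.2 0.178 end c,v,rel [67. 58.] -33.0 maxF 1.04 F@5.5 -0.67
C 3.9 0.168 end c,v,rel [72. 75.] -38.0 maxF 0.85 F@5.5 -0.76
C 3.9 0.178 end c,v,rel [70. 59.] -36.0 maxF 1.16 F@5.5 -0.92
C 4.3 0.168 end c,v,rel [74. 75.] -39.0 maxF 0.9 F@5.5 -0.84
C 4.3 0.178 end c,v,rel [72. 60.] -38.0 maxF 1.23 F@5.5 -1.04
D 3.2 0.168 end c,v,rel [63. 54.] -35.0 maxF 0.94 F@5.5 -0.75
D 3.2 0.178 end c,v,rel [60. 38.] -32.0 maxF 1.24 F@5.5 -0.83
D 3.9 0.168 end c,v,rel [66. 54.] -38.0 maxF 1.07 F@5.5 -0.96
D 3.9 0.178 end c,v,rel [64. 39.] -36.0 maxF 1.37 F@5.5 -1.12
D 4.3 0.168 end c,v,rel [68. 54.] -40.0 maxF 1.14 F@5.5 -1.06
D 4.3 0.178 end c,v,rel [66. 40.] -38.0 maxF 1.45 F@5.5 -1.26
```

{"fn": "step_arm", "kwargs": {"steps": [{"jaw": 0.6,"tx": 0.001,"ty": 0.0,"tz": 0.001,"ax": 0,"ay": 0,"az": 0},{"jaw": 0.6,"tx": 0.001,"ty": 0.0,"tz": 0.002,"ax": 0,"ay": 0,"az": 0},{"jaw": 0.6,"tx": 0.001,"ty": 0.005,"tz": 0.002,"ax": 0,"ay": 0,"az": 0},{"jaw": 0.6,"tx": 0.001,"ty": 0.016,"tz": 0.002,"ax": 0,"ay": 0,"az": 0},{"jaw": 0.6,"tx": 0.001,"ty": 0.028,"tz": 0.002,"ax": 0,"ay": 0,"az": 0},{"jaw": 0.6,"tx": 0.001,"ty": 0.04,"tz": 0.002,"ax": 0,"ay": 0,"az": 0},{"jaw": 0.6,"tx": 0.001,"ty": 0.052,"tz": 0.002,"ax": 0,"ay": 0,"az": 0},{"jaw": 0.6,"tx": 0.001,"ty": 0.064,"tz": 0.002,"ax": 0,"ay": 0,"az": 0}]}}

```text
time: 5.7
tool_pos: [0.5265, 0.0054, 0.0809]
ee_rot: [3.137, -0.001, 3.071]
wrist_force: [0.5, 0.3, 0.0]
width: 0.0564
```

```bash
python3 -c "
from h import *
togo(-.112,-.1,.08)
print(meas('top'))"
```

```text
t 5.7 tcp rail [-0.112   0.0377  0.0809] shift [ 1.000e-04 -1.377e-01  3.000e-04] turn [ 0.0044 -0.0008  0.0011] F [0.46 0.34 0.02] w 0.0564
{'ptr': (46, np.float64(59.0), np.float64(71.6), np.float64(84.4)), 'hou': (650, np.float64(-95.8), np.float64(184.7), np.float64(240.9))}
```

{"fn": "step_arm", "kwargs": {"steps": [{"jaw": 0.6,"tx": 0,"ty": 0.01,"tz": 0.0,"ax": 0,"ay": 0,"az": 0},{"jaw": 0.6,"tx": 0,"ty": 0.019,"tz": 0.001,"ax": 0,"ay": 0,"az": 0},{"jaw": 0.6,"tx": 0,"ty": 0.027,"tz": 0.001,"ax": 0,"ay": 0,"az": 0},{"jaw": 0.6,"tx": 0,"ty": 0.034,"tz": 0.001,"ax": 0,"ay": 0,"az": 0}]}}

```text
time: 6.15
tool_pos: [0.5289, 0.0417, 0.0801]
ee_rot: [3.136, -0.001, 3.073]
wrist_force: [-0.7, -0.0, -0.1]
width: 0.0563
```

```bash
python3 -c "
from h import *
togo(-.112,-.1,.08)
print(meas('top'))"
```

```text
t 6.15 tcp rail [-0.1122  0.074   0.0801] shift [ 0.0003 -0.174  -0.001 ] turn [ 0.006  -0.0009  0.0026] F [-0.67 -0.04 -0.11] w 0.0563
{'ptr': (52, np.float64(90.8), np.float64(106.2), np.float64(119.0)), 'hou': (684, np.float64(-62.1), np.float64(213.9), np.float64(273.9))}
```

Run:
```python
from sim import *
plans={"A":[5,10,15,19.5,24,28.5,33,37],"B":[4,8,12,16,20,24,28,32],"C":[4,8,12.5,17,21,25,28.5,31.5],"D":[4,8,12,16,20,23.5,27,30.5]}
for n,p in plans.items():
  for m in(3.4,4.1):
   for v in(.066,.072):
    for fr in(.04,.08):
     T=[6.2]+[6.215+.1*(i+1) for i in range(8)]+[7.3]
     F=np.array([0]+p+[p[-1]])/1000+.075
     o=sim(.1077,v,T,F,m,f0=fr,f1=.25)
     s=lambda i:(o[i][1]*1e3).round(1),(o[i][2]*1e3).round(1),((o[i][3]-o[i][1])*1e3).round(1)
     i=800;print(n,m,v,fr,"at7.0",s(800) if 0 else (o[i,1:3]*1e3).round(1),"rel",((o[i,3]-o[i,1])*1e3).round(1),"F",o[i,4].round(2),"stopdist",(o[i,2]**2*m/2/(fr+.25*o[i,2]/2)*1e3).round(1))
```

```text
Traceback (most recent call last):
NameError: name 'i' is not defined. Did you mean: 'id'?
```

Run:
```python
from sim import *
plans={"A":[5,10,15,19.5,24,28.5,33,37],"B":[4,8,12,16,20,24,28,32],"C":[4,8,12.5,17,21,25,28.5,31.5],"D":[4,8,12,16,20,23.5,27,30.5]}
for n,p in plans.items():
  for m in(3.4,4.1):
   for v in(.066,.072):
    for fr in(.04,.08):
     T=[6.2]+[6.215+.1*(i+1) for i in range(8)]+[7.3]
     F=np.array([0]+p+[p[-1]])/1000+.075
     o=sim(.1077,v,T,F,m,f0=fr,f1=.25)
     i=800;print(n,m,v,fr,"at7.0",(o[i,1:3]*1e3).round(1),"rel",((o[i,3]-o[i,1])*1e3).round(1),"F",o[i,4].round(2),"stopdist",(o[i,2]**2*m/2/(fr+.25*o[i,2]/2)*1e3).round(1))
```

```text
A 3.4 0.066 0.04 at7.0 [152.5  34.7] rel -41.1 F -0.19 stopdist 46.1
A 3.4 0.066 0.08 at7.0 [151.4  41.2] rel -40.0 F -0.07 stopdist 33.9
A 3.4 0.072 0.04 at7.0 [151.4  23.2] rel -40.0 F -0.08 stopdist 21.3
A 3.4 0.072 0.08 at7.0 [151.  27.] rel -39.6 F -0.03 stopdist 14.9
A 4.1 0.066 0.04 at7.0 [153.1  35.5] rel -41.7 F -0.26 stopdist 58.1
A 4.1 0.066 0.08 at7.0 [152.1  39.5] rel -40.7 F -0.15 stopdist 37.7
A 4.1 0.072 0.04 at7.0 [152.5  24. ] rel -41.1 F -0.2 stopdist 27.4
A 4.1 0.072 0.08 at7.0 [151.9  26.7] rel -40.5 F -0.13 stopdist 17.5
B 3.4 0.066 0.04 at7.0 [144.9  18. ] rel -38.5 F 0.0 stopdist 13.0
B 3.4 0.066 0.08 at7.0 [144.5  20.3] rel -38.1 F 0.0 stopdist 8.4
B 3.4 0.072 0.04 at7.0 [143.4  10.8] rel -37.0 F 0.0 stopdist 4.8
B 3.4 0.072 0.08 at7.0 [142.9  11.8] rel -36.5 F 0.0 stopdist 2.9
B 4.1 0.066 0.04 at7.0 [146.   17.9] rel -39.6 F -0.03 stopdist 15.6
B 4.1 0.066 0.08 at7.0 [145.5  20.1] rel -39.1 F 0.0 stopdist 10.1
B 4.1 0.072 0.04 at7.0 [144.9  10.9] rel -38.5 F 0.0 stopdist 5.9
B 4.1 0.072 0.08 at7.0 [144.3  12.2] rel -37.9 F 0.0 stopdist 3.7
C 3.4 0.066 0.04 a
[... 360 characters left out ...]
 -41.0 F -0.19 stopdist 10.5
C 4.1 0.072 0.04 at7.0 [146.5  11.5] rel -40.4 F -0.12 stopdist 6.6
C 4.1 0.072 0.08 at7.0 [146.   13.4] rel -39.9 F -0.06 stopdist 4.5
D 3.4 0.066 0.04 at7.0 [144.3  13.3] rel -39.4 F -0.01 stopdist 7.2
D 3.4 0.066 0.08 at7.0 [144.   16.2] rel -39.0 F 0.0 stopdist 5.4
D 3.4 0.072 0.04 at7.0 [142.9   7.5] rel -37.9 F 0.0 stopdist 2.3
D 3.4 0.072 0.08 at7.0 [142.5   9. ] rel -37.5 F 0.0 stopdist 1.7
D 4.1 0.066 0.04 at7.0 [145.5  13.4] rel -40.6 F -0.14 stopdist 8.9
D 4.1 0.066 0.08 at7.0 [145.   15.7] rel -40.0 F -0.08 stopdist 6.1
D 4.1 0.072 0.04 at7.0 [144.4   6.8] rel -39.4 F -0.01 stopdist 2.3
D 4.1 0.072 0.08 at7.0 [143.9   8.5] rel -38.9 F 0.0 stopdist 1.8
```

{"fn": "step_arm", "kwargs": {"steps": [{"jaw": 0.6,"tx": 0,"ty": 0.0045,"tz": 0.0,"ax": 0,"ay": 0,"az": 0},{"jaw": 0.6,"tx": 0,"ty": 0.009,"tz": 0,"ax": 0,"ay": 0,"az": 0},{"jaw": 0.6,"tx": 0,"ty": 0.0137,"tz": 0,"ax": 0,"ay": 0,"az": 0},{"jaw": 0.6,"tx": 0,"ty": 0.0178,"tz": 0,"ax": 0,"ay": 0,"az": 0},{"jaw": 0.6,"tx": 0,"ty": 0.022,"tz": 0,"ax": 0,"ay": 0,"az": 0},{"jaw": 0.6,"tx": 0,"ty": 0.0262,"tz": 0,"ax": 0,"ay": 0,"az": 0},{"jaw": 0.6,"tx": 0,"ty": 0.0303,"tz": 0,"ax": 0,"ay": 0,"az": 0},{"jaw": 0.6,"tx": 0,"ty": 0.0343,"tz": 0,"ax": 0,"ay": 0,"az": 0}]}}

```text
time: 7.0
tool_pos: [0.5313, 0.077, 0.0804]
ee_rot: [3.135, -0.001, 3.073]
wrist_force: [-0.3, -0.4, 0.0]
width: 0.0565
```

```bash
python3 -c "
from h import *
togo(-.112,-.1,.08)
print(meas('top'))"
```

```text
t 7.0 tcp rail [-0.1123  0.1095  0.0804] shift [ 0.0003 -0.2095 -0.001 ] turn [ 0.0068 -0.0008  0.0031] F [-0.32 -0.43  0.03] w 0.0565
{'ptr': (52, np.float64(128.4), np.float64(143.8), np.float64(156.9)), 'hou': (688, np.float64(-24.7), np.float64(249.5), np.float64(311.0))}
```

```bash
python3 -c "
from h import *
print(meas('top'),meas('top'));togo(-.112,-.1,.08)"
```

```text
{'ptr': (47, np.float64(128.8), np.float64(144.2), np.float64(157.0)), 'hou': (692, np.float64(-23.8), np.float64(249.8), np.float64(311.6))} {'ptr': (47, np.float64(131.4), np.float64(144.4), np.float64(156.8)), 'hou': (667, np.float64(-23.7), np.float64(253.3), np.float64(312.3))}
t 7.15 tcp rail [-0.1123  0.1094  0.0804] shift [ 0.0004 -0.2094 -0.0011] turn [ 0.0068 -0.0008  0.0036] F [ 1.16 -0.51 -0.14] w 0.0559
```

The carriage is crawling at about 11 mm/s and still has about 20 mm to go. I'll follow up with the left pad for a soft top-up before it stops.

{"fn": "step_arm", "kwargs": {"steps": [{"jaw": 0.6,"tx": 0,"ty": 0.029,"tz": 0.0,"ax": 0,"ay": 0,"az": 0},{"jaw": 0.6,"tx": 0,"ty": 0.057,"tz": 0,"ax": 0,"ay": 0,"az": 0},{"jaw": 0.6,"tx": 0,"ty": 0.07,"tz": 0,"ax": 0,"ay": 0,"az": 0},{"jaw": 0.6,"tx": 0,"ty": 0.0743,"tz": 0,"ax": 0,"ay": 0,"az": 0},{"jaw": 0.6,"tx": 0,"ty": 0.0763,"tz": 0,"ax": 0,"ay": 0,"az": 0},{"jaw": 0.6,"tx": 0,"ty": 0.078,"tz": 0,"ax": 0,"ay": 0,"az": 0}]}}

```text
time: 7.75
tool_pos: [0.5365, 0.1541, 0.0808]
ee_rot: [3.135, -0.001, 3.073]
wrist_force: [-0.5, 0.4, -1.2]
width: 0.0564
```

```bash
python3 -c "
from h import *
togo(-.112,-.1,.08)
print(meas('top'));togo(-.112,-.1,.08)"
```

```text
t 7.75 tcp rail [-0.1126  0.1867  0.0808] shift [ 0.0003 -0.2867 -0.001 ] turn [ 0.0061 -0.001   0.003 ] F [-0.48  0.42 -1.21] w 0.0564
{'ptr': (52, np.float64(137.7), np.float64(152.0), np.float64(166.0)), 'hou': (628, np.float64(-16.6), np.float64(36.2), np.float64(320.4))}
t 7.8 tcp rail [-0.1126  0.1869  0.0808] shift [ 0.0003 -0.2869 -0.0011] turn [ 0.0065 -0.001   0.0028] F [-0.29  1.29 -0.52] w 0.0564
```

```bash
python3 -c "
from h import *
for i in range(3):print(meas('top'))"
```

```text
{'ptr': (54, np.float64(137.8), np.float64(153.6), np.float64(166.4)), 'hou': (632, np.float64(-16.2), np.float64(37.0), np.float64(320.1))}
{'ptr': (52, np.float64(137.8), np.float64(153.2), np.float64(166.4)), 'hou': (640, np.float64(-15.7), np.float64(37.1), np.float64(320.5))}
{'ptr': (55, np.float64(137.8), np.float64(153.3), np.float64(166.2)), 'hou': (625, np.float64(-15.8), np.float64(36.9), np.float64(321.1))}
```

{"fn": "step_arm", "kwargs": {"steps": [{"jaw": 0.6,"tx": 0,"ty": 0.003,"tz": 0.0,"ax": 0,"ay": 0,"az": 0},{"jaw": 0.6,"tx": 0,"ty": 0.0044,"tz": 0,"ax": 0,"ay": 0,"az": 0},{"jaw": 0.6,"tx": 0,"ty": 0.0056,"tz": 0,"ax": 0,"ay": 0,"az": 0},{"jaw": 0.6,"tx": 0,"ty": 0.0068,"tz": 0,"ax": 0,"ay": 0,"az": 0},{"jaw": 0.6,"tx": 0,"ty": 0.008,"tz": 0,"ax": 0,"ay": 0,"az": 0},{"jaw": 0.6,"tx": 0,"ty": 0.0092,"tz": 0,"ax": 0,"ay": 0,"az": 0}]}}

```text
time: 8.55
tool_pos: [0.5372, 0.1634, 0.0809]
ee_rot: [3.135, -0.001, 3.073]
wrist_force: [0.2, 0.5, 0.7]
width: 0.0564
```

```bash
python3 -c "
from h import *
togo(-.112,-.1,.08)
for i in range(1):print(meas('top'))"
```

```text
t 8.55 tcp rail [-0.1126  0.196   0.0809] shift [ 0.0003 -0.296  -0.001 ] turn [ 0.0065 -0.0009  0.0028] F [0.25 0.53 0.65] w 0.0564
{'ptr': (54, np.float64(138.0), np.float64(153.5), np.float64(166.3)), 'hou': (567, np.float64(-15.6), np.float64(29.9), np.float64(321.8))}
```

{"fn": "step_arm", "kwargs": {"steps": [{"jaw": 0.6,"tx": 0,"ty": 0.0015,"tz": 0.0,"ax": 0,"ay": 0,"az": 0},{"jaw": 0.6,"tx": 0,"ty": 0.003,"tz": 0,"ax": 0,"ay": 0,"az": 0},{"jaw": 0.6,"tx": 0,"ty": 0.0042,"tz": 0,"ax": 0,"ay": 0,"az": 0}]}}

```text
time: 8.9
tool_pos: [0.5375, 0.1678, 0.0809]
ee_rot: [3.135, -0.001, 3.073]
wrist_force: [0.0, 0.2, -0.1]
width: 0.0564
```

```bash
python3 -c "
from h import *
togo(-.112,-.1,.08)
p,d=snapshot('top');cv2.imwrite('pics/t2.png',cv2.resize(p[110:260,200:400,::-1],None,fx=3.8,fy=3.8,interpolation=cv2.INTER_CUBIC))
for i in range(1):print(meas('top'))"
```

```text
t 8.9 tcp rail [-0.1126  0.2005  0.0809] shift [ 3.000e-04 -3.005e-01 -1.000e-03] turn [ 0.0065 -0.0008  0.003 ] F [ 0.03  0.17 -0.11] w 0.0564
{'ptr': (47, np.float64(143.9), np.float64(156.5), np.float64(169.6)), 'hou': (550, np.float64(-11.4), np.float64(32.5), np.float64(325.3))}
```

View pics/t2.png

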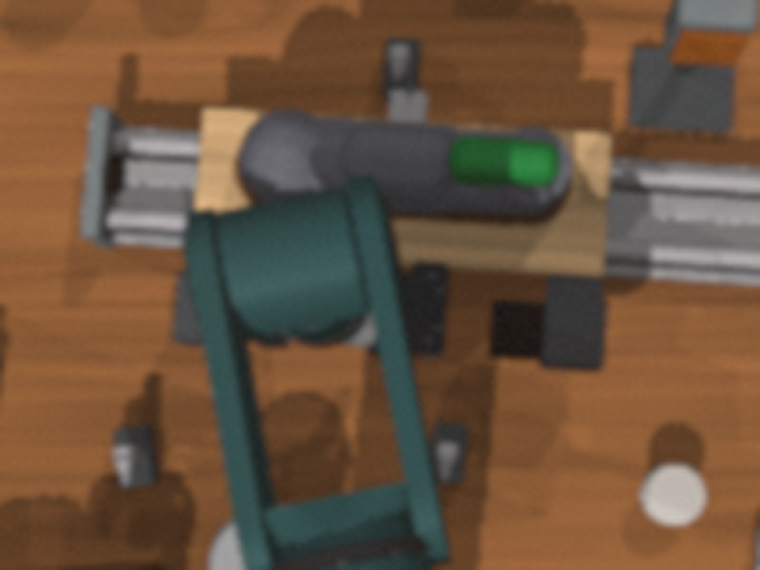

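Pointer at (408,105) and mark cone at (402,65) in the crop. Allowing for the rail's tilt, about 7 mm remain and the carriage is moving gently.

```bash
python3 -c "
from h import *
for i in range(2):print(meas('top'))"
```

```text
{'ptr': (49, np.float64(144.1), np.float64(159.4), np.float64(172.3)), 'hou': (551, np.float64(-10.4), np.float64(35.2), np.float64(326.6))}
{'ptr': (52, np.float64(144.0), np.float64(158.3), np.float64(172.8)), 'hou': (561, np.float64(-9.4), np.float64(35.5), np.float64(327.6))}
```

{"fn": "step_arm", "kwargs": {"steps": [{"jaw": 0.6,"tx": 0,"ty": -0.045,"tz": 0.0,"ax": 0,"ay": 0,"az": 0},{"jaw": 0.6,"tx": 0,"ty": -0.0715,"tz": 0,"ax": 0,"ay": 0,"az": 0},{"jaw": 0.6,"tx": 0,"ty": -0.0755,"tz": 0,"ax": 0,"ay": 0,"az": 0},{"jaw": 0.6,"tx": 0,"ty": -0.069,"tz": 0,"ax": 0,"ay": 0,"az": 0}]}}

```text
time: 9.5
tool_pos: [0.5328, 0.0984, 0.0806]
ee_rot: [3.134, -0.001, 3.07]
wrist_force: [0.2, -1.4, -0.3]
width: 0.0565
```

```bash
python3 -c "
from h import *
togo(-.112,-.1,.08)
for i in range(3):print(meas('top'))"
```

```text
t 9.5 tcp rail [-0.1123  0.1309  0.0806] shift [-2.000e-04 -2.309e-01 -1.100e-03] turn [ 0.0073 -0.0008  0.0004] F [ 0.22 -1.41 -0.31] w 0.0565
{'ptr': (53, np.float64(150.3), np.float64(163.5), np.float64(179.0)), 'hou': (689, np.float64(-3.1), np.float64(271.3), np.float64(332.5))}
{'ptr': (49, np.float64(150.6), np.float64(163.4), np.float64(178.5)), 'hou': (713, np.float64(-3.6), np.float64(268.0), np.float64(332.0))}
{'ptr': (52, np.float64(150.2), np.float64(163.1), np.float64(177.2)), 'hou': (717, np.float64(-3.6), np.float64(268.8), np.float64(332.0))}
```

Stopped essentially at the mark and off the pads. Next I centre the fingers and lift out.

{"fn": "step_arm", "kwargs": {"steps": [{"jaw": 0.6,"tx": 0,"ty": 0.015,"tz": 0.0,"ax": 0,"ay": 0,"az": 0},{"jaw": 0.6,"tx": 0,"ty": 0.03,"tz": -0.005,"ax": 0,"ay": 0,"az": 0},{"jaw": 0.6,"tx": 0,"ty": 0.034,"tz": -0.035,"ax": 0,"ay": 0,"az": 0},{"jaw": 0.6,"tx": 0,"ty": 0.034,"tz": -0.075,"ax": 0,"ay": 0,"az": 0},{"jaw": 0.6,"tx": 0,"ty": 0.034,"tz": -0.115,"ax": 0,"ay": 0,"az": 0},{"jaw": 0.6,"tx": 0.03,"ty": 0.034,"tz": -0.13,"ax": 0,"ay": 0,"az": 0},{"jaw": 0.6,"tx": 0.07,"ty": 0.034,"tz": -0.13,"ax": 0,"ay": 0,"az": 0},{"jaw": 0.6,"tx": 0.1,"ty": 0.034,"tz": -0.13,"ax": 0,"ay": 0,"az": 0}]}}

```text
time: 10.45
tool_pos: [0.4343, 0.1419, 0.2125]
ee_rot: [3.133, 0.001, 3.077]
wrist_force: [0.3, 0.4, -0.2]
width: 0.0563
```

Run:
```python
from h import *
togo(-.112,-.1,.08)
for nm in("top","side"):
    print(nm,meas(nm))
    p,d=snapshot(nm);Q=rail(cloud(nm,d));Q[d<=0]=9
    for l,z0,z1 in(("all",.008,.1),("top",.05,.1)):
        w=Q[(Q>[.086,.12,z0]).all(-1)&(Q<[.17,.21,z1]).all(-1)][:,1];print("mark",l,np.percentile(w,[3,50,97]).round(4))
    if nm=="top":cv2.imwrite('pics/t3.png',cv2.resize(p[110:210,250:380,::-1],None,fx=6,fy=6,interpolation=cv2.INTER_CUBIC))
```

```text
t 10.45 tcp rail [-0.2137  0.1672  0.2125] shift [-0.0998 -0.269   0.1303] turn [0.0086 0.0013 0.0066] F [ 0.29  0.41 -0.2 ] w 0.0563
top {'ptr': (49, np.float64(150.3), np.float64(163.1), np.float64(176.1)), 'hou': (913, np.float64(-2.7), np.float64(83.1), np.float64(331.1))}
mark all [0.1508 0.1635 0.1797]
mark top [0.1591 0.165  0.1725]
side {'ptr': (10, np.float64(146.0), np.float64(161.9), np.float64(178.6)), 'hou': (439, np.float64(-6.2), np.float64(38.1), np.float64(331.6))}
mark all [0.1495 0.1614 0.1778]
mark top [0.1574 0.1639 0.1713]
```

View pics/t3.png

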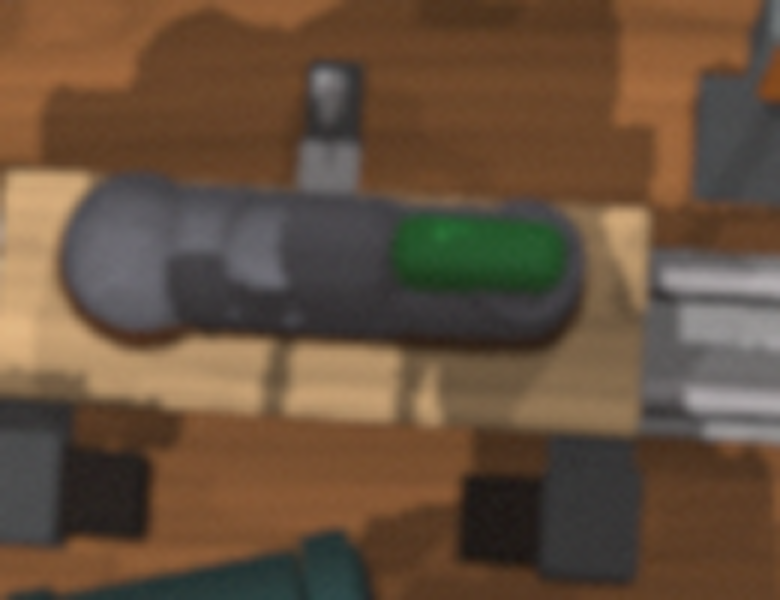

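The crop shows the pointer at (329,165) and the mark's cone at (333,95). They line up once the rail's tilt is allowed for. The gripper is clear, so I'm handing in.

```bash
python3 -c "
from h import *
print(meas('top'));print(close_job())"
```

```text
{'ptr': (44, np.float64(150.4), np.float64(163.2), np.float64(176.3)), 'hou': (894, np.float64(-2.7), np.float64(81.9), np.float64(331.2))}
the job is handed in; nothing more can be done
None
```

The carriage stands free at the mark, with the fingers lifted clear, but the last part of the run was not one clean soft brake. I handed the job in at about 10.6 s.

- **Run past the lamp:** I pushed the left pad in one go. The carriage ran at about 0.18 m/s, measured between joint readings of about 0.10 and 0.19, so it was well above 0.10 m/s at the lamp.
- **Braking:** I braked with the right pad in two moving catches. The second took off too much speed: the carriage slowed to almost nothing, and may have stood still for a moment, about 13 mm before the mark. A soft push on the left pad carried it on, and a short press on the right pad stopped it at the mark. This may count as stopping short.
- **Rebound:** The last three readings after the final stop drifted back by less than 1 mm, about the measuring noise. It did not reach the end stop.
- **Forces:** The estimated push on the pads was about 2 N or less. The wrist readings along the rail stayed within about 1.5 N.
- **Final position:** The pointer was at y = 163 mm and the mark at 165 mm in the top view, and 162 against 164 mm in the side view, where few pointer points showed. The last close crop showed them in line. The position did not change between the last two measurements.
- **Other things in the scene:** I noticed no contact with the shoe or the bystanders, but I did not check them one by one.

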